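Knock a cast wax block out of its tip-over mould

TASK

One of the two tip-over moulds holds a cast block of wax. Swing that mould fully over by its red side handle so that it hangs upside down over its tray, then tap the brass knock-out button, now on top, well in, until the stuck block drops into the tray. Leave the mould turned over, the block lying in the tray, and leave the empty mould as it is.

Things in the scene. Friction and masses are not known exactly. Their poses are not given: they have to be found in the camera images.
- mould_stand: Fixed stand of the full mould; its twin holds an empty one. Base 200 x 140 mm, light wooden tray on the robot's side. Origin on the table under the hinge axis (which is 80 mm up); y along that axis, x away from the tray, z up. Tray inside: 100 (x) by 106 mm (y), centre at x = -60, y = 0 mm, floor 29 mm and rim 55 mm above the table.
- mould (a joint): Hinge of the full mould (aluminium block 54 x 81 x 46 mm). 0 = mouth up, on the far side; pi = fully over, mouth down over the tray (end stop). The handle rises from the stand's +x side, passes over the top and comes down on the tray side. Damped: moving the handle takes 3 to 6 N at 1 rad/s; past the upright the mould sinks slowly to the stop by itself.
- mould_handle (a point): Grip point, on the axis of the full mould's red round side handle: a bar 14 mm thick that sticks out along the stand's +y, free for 37 mm toward the mould and 22 mm outward. It is 64 mm from the hinge axis. In the stand's frame x, y, z = 64, 78, 80 mm at hinge 0 and -64, 78, 80 mm fully over. Its axes turn with the mould.
- knockout_top (a point): Centre of the outer face of the full mould's round brass knock-out button, 24 mm across. At hinge 0 it is underneath, out of reach; with the mould fully over it faces straight up at x, y, z = -46, 0, 144 mm in the stand's frame.
- knockout (a joint): Travel of that button into the mould: 0 (out, held by a spring) to 0.010 m (fully in). Pressing takes 1 to 2 N for the spring plus 2 to 4 N to drive the wax block, whose ends two sprung balls inside the mould pinch; the block slides out as far as the button is pressed, and drops once one press has gone about 4 to 7 mm deep; shallower taps leave it stuck.
- wax_block: Cream coloured block of wax, 32 x 60 x 26 mm, stuck in the full mould at the start. Origin at the centre of its underside (a 32 x 60 face), z through its 26 mm thickness, y along its length, which lies along the stand's y.
- spare_mould (a joint): Hinge of the other, empty mould, 0 = mouth up. It must stay there.
Not all that is in view belongs to the job. There is more than one size of the wax_block; the one meant has the size given above.

How it is judged:
By the outcome, as a careful person would: the job done as asked, in the order asked, and still so for the second after the job is handed in, with the robot touching nothing.
It also fails if it takes over 45 s, if anything falls off the work surface, if the arm or the gripper's body presses on something with over 40 N, if the wrist force passes 120 N, or if a joint passes its speed limit or range.

ROBOT

A 7-joint arm with a two-finger parallel gripper is mounted at the origin on a cart in front of the work surface, level with it; the furniture and walls round the work are solid. World frame = base frame: x ahead of the robot, y to its left, z up, the work surface at z = 0. Lengths are in m, angles in rad, forces in N, time in s.
With the tool pointing down it reaches from about 0.4 to 0.925 m from the base axis. Payload 5.6 kg.
Tool frame: the origin (TCP) lies midway between the tips of the shut fingers; the grasp point (between the pads) lies 19 mm behind it (env.grip_depth is the distance from the TCP to the grasp point, in m); z points along the fingers, y is the direction in which the jaws open and shut (so a half turn about z gives the same grasp; the last joint's range is limited). The gripper opens to 85 mm and grips with 20 to 120 N. Pads are 22 mm wide; open, the fingers measure 114 mm over their backs; the gripper's body (76 mm by 85 mm) begins 54 mm behind the grasp point. The pads swing forward as they close: fully open they stand 13 mm farther back than shut.
Start: joints at [1.253, 0.468, -0.012, 1.603, 0.006, 1.071, -0.056], TCP at [0.176, -0.626, 0.195] pointing down, gripper open.
Joint ranges: [-2.53, 2.53], [-0.31, 2.02], [-1.57, 1.55], [0.28, 2.44], [-1.29, 4.43], [0.15, 1.84], [-2.92, 2.92]. Speed limits (rad/s): [2.57, 2.57, 3.14, 3.14, 3.14, 3.14, 3.14].

INTERFACE

Orientations are given as a unit quaternion [w, x, y, z].
In Python, from plant import sensors, imaging, job, env gives the robot as it stands.
- The arm moves only by the tool step_arm, never from a script. Its argument "rows" is a list that holds one entry, the list of rows, each a list of 5 numbers: the shift along the tool's x, y, z as a fraction of full scale, then the turn about the tool's z as a fraction of full scale, then the closure, from -1 (fully open) to 1 (shut), so that 0 is half open. A call has 1 to 20 rows; each row shifts and turns the commanded pose from where the row before left it, along the tool's axes as they then stand; what a row does not reach is not made up. Full scale, the value 1, is 0.025 m for a shift and 4 degrees for a turn. A row lasts 1/12 s, in which the tool goes at most 41.7 mm and 7.16 degrees, less where a joint would pass 70% of its speed; a pose out of reach is approached as far as the arm can. A call with a number of a shift or a turn outside -1 to 1 is refused whole. A call with a gripper value outside its range is refused whole. The fingers move at their own pace and stop on an object; "newtons" is the grip in N (left out, the last holds). Time passes only in rows, so rows that do not move let the fingers close. It gives the time, the measured TCP pose, the force and the opening at its end, in the units of the state.
- sensors.get_obs(): the state, without advancing time (a new reading comes with each control period).
- imaging.get_image(name): name is "scene" or "top"; returns a dict with "pixels" (420x560x3 uint8, red, green, blue), "range_z" (420x560 float32, m along the optical axis (not along the pixel's ray), 0 where there is no reading), "fx", "fy", "cx", "cy" (pixels), "camera_from_world" (4x4, takes a point from world to camera coordinates). Camera axes: x right, y up, looking along -z (the intrinsics and any distortion apply to the point x, -y, -z); pixel columns grow to the right and rows downward; lengths in m; the calibration is good to about 2 mm. A picture is of the moment at which its call begins.
- job.close_job(): hands the job in, once; it reports no verdict.
The state is a dict: "time": time; "joint_positions": joint angles; "dq": joint speeds; "effort": joint torques, N m; "tool_pos": TCP position; "tool_rot": TCP orientation; "force": force on the tool from outside, world axes, zero at the start; "torque": the same for the moment, N m; "opening": finger opening in m.
Only numpy, scipy, OpenCV 4.12 (cv2) and the standard library are available. Lean on these libraries where they do the work, as an engineer would, in place of code of your own. Each camera call takes 0.05 s, during which the arm holds its last target.

## Working session

There is one attempt and no reset: what is moved stays moved. The work goes in short steps, Python scripts to look and compute and a tool call to move; the robot and the scene stay as the last step left them, time stands still between calls to the robot, and variables do not carry over. Pictures are saved under pics/ and viewed, and the job is handed in when it is done.

Besides the shell and the picture viewer there is one more tool, called after ">>>" by a JSON object that holds its "method" and its "body". step_arm: Moves the arm, as the interface text tells. Its arguments: {"type":"object","properties":{"rows":{"type":"array"},"newtons":{"type":"number"}},"required":["rows"]}

```bash
mkdir -p pics; ls; python3 - <<'E'
from plant import sensors, imaging, job, env
import cv2, numpy as np
o=sensors.get_obs()
for k in o: print(k,np.round(o[k],3))
for n in ("scene","top"):
    d=imaging.get_image(n)
    cv2.imwrite(f"pics/{n}0.png",cv2.cvtColor(d["pixels"],cv2.COLOR_RGB2BGR))
    np.savez(f"{n}0.npz",**d)
    print(n,d["fx"],d["fy"],d["cx"],d["cy"],[k for k in d]);print(np.round(d["camera_from_world"],3))
E
```

```text
pics
time 0.0
joint_positions [ 1.253  0.468 -0.012  1.604  0.006  1.071 -0.056]
dq [-0.002  0.     0.     0.001  0.     0.001 -0.002]
effort [-0.0000e+00 -5.3238e+01  2.1000e-02 -2.5130e+01  1.1000e-02  8.0000e-03
  0.0000e+00]
tool_pos [ 0.176 -0.625  0.194]
tool_rot [-0.001  0.991  0.137 -0.   ]
force [0.119 0.187 0.499]
torque [ 0.008 -0.04   0.055]
opening 0.085
scene 396.75990112870085 396.75990112870085 272.28490026803195 212.45572620194568 ['pixels', 'range_z', 'fx', 'fy', 'cx', 'cy', 'camera_from_world']
[[-0.626 -0.78   0.002  0.344]
 [ 0.488 -0.39   0.781 -0.36 ]
 [-0.609  0.489  0.625 -0.51 ]
 [ 0.     0.     0.     1.   ]]
top 409.1803691364645 409.1803691364645 286.2856579333451 208.41439120714924 ['pixels', 'range_z', 'fx', 'fy', 'cx', 'cy', 'camera_from_world']
[[ 0.01  -1.    -0.02  -0.037]
 [ 0.999  0.009  0.048 -0.585]
 [-0.048 -0.021  0.999 -1.062]
 [ 0.     0.     0.     1.   ]]
```

View pics/scene0.png

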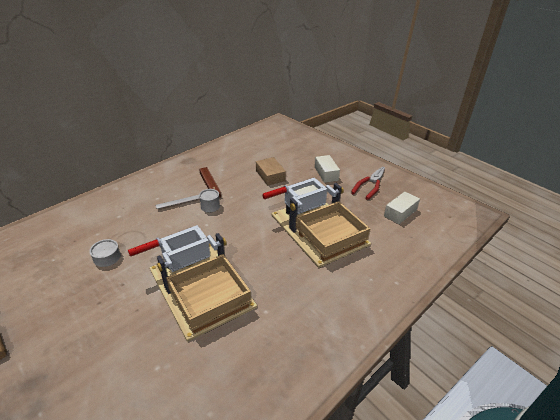

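View pics/top0.png

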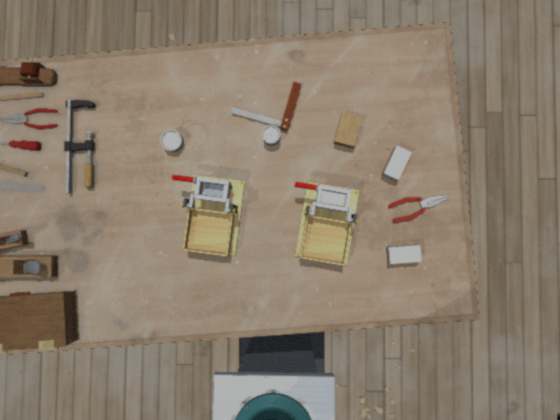

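Two candidate stands (top view): left at about (212,215), whose cavity looks dark, and right at about (330,222), whose cavity looks cream. There are loose pale blocks at (398,163) and (405,255), and a wooden block at (348,130). I'll crop in to check.

```bash
python3 - <<'E'
import cv2, numpy as np
t=cv2.imread("pics/top0.png");s=cv2.imread("pics/scene0.png")
a=cv2.resize(t[165:275,165:365],(800,440),interpolation=cv2.INTER_CUBIC)
cv2.imwrite("pics/topcrop.png",a)
b=np.hstack([cv2.resize(s[225:345,120:260],(400,343)),cv2.resize(s[165:285,250:390],(400,343))])
cv2.imwrite("pics/scenecrop.png",b)
E
```

```text
(no output)
```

View pics/topcrop.png

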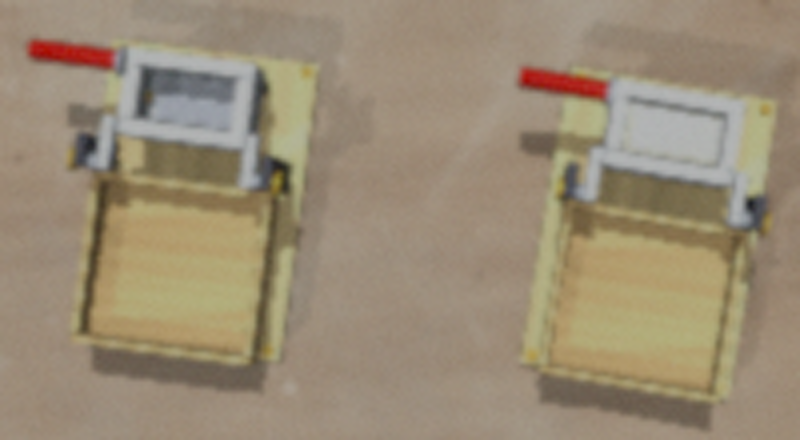

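View pics/scenecrop.png

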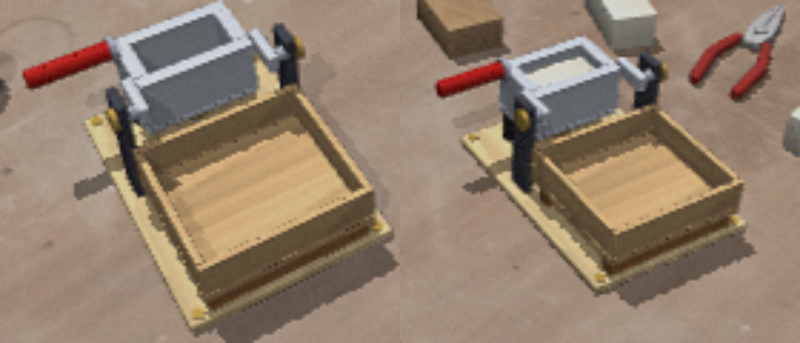

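The right mould (top px (330,200)) is the full one: its cavity is filled with cream, while the left one at (212,190) is empty and grey. Now I'll measure the pose.

```bash
cat > h.py <<'E'
import cv2, numpy as np
def load(n):return dict(np.load(n))
def cloud(d):
    z=d["range_z"].astype(float); v,u=np.mgrid[:z.shape[0],:z.shape[1]]
    P=np.stack([(u-d["cx"])/d["fx"]*z,-(v-d["cy"])/d["fy"]*z,-z,np.ones_like(z)],-1)
    W=P@np.linalg.inv(d["camera_from_world"]).T
    return W[...,:3],z>0
def proj(d,p):
    c=d["camera_from_world"]@np.r_[p,1]
    return d["cx"]+d["fx"]*c[0]/-c[2], d["cy"]+d["fy"]*c[1]/c[2]
def ray(d,u,v,h):
    T=np.linalg.inv(d["camera_from_world"]); o=T[:3,3]
    r=T[:3,:3]@np.array([(u-d["cx"])/d["fx"],-(v-d["cy"])/d["fy"],-1]); return o+r*(h-o[2])/r[2]
E
python3 - <<'E'
from h import *
for n in("top0.npz","scene0.npz"):
    d=load(n);W,ok=cloud(d);px=d["pixels"].astype(int)
    print(n,"table z",np.median(W[ok&(abs(W[...,2])<.02)][:,2]))
    roi=ok&(W[...,0]>.35)&(W[...,0]<.75)&(W[...,1]>-.28)&(W[...,1]<.0)
    red=roi&(px[...,0]>120)&(px[...,1]<60)&(px[...,2]<60)&(W[...,2]>.04)&(W[...,1]>-.12)
    R=W[red]; print("red",len(R),R.mean(0),R.max(0),R.min(0))
    c=R[:,:2].mean(0);u,s,vt=np.linalg.svd(R[:,:2]-c);print("dir",vt[0],np.degrees(np.arctan2(vt[0][1],vt[0][0])))
    t=(R[:,:2]-c)@vt[0];print("ext",t.min(),t.max(), "pix", np.argwhere(red).mean(0)[::-1])
    # base plate + tray rim footprints
    for lo,hi in((.004,.02),(.048,.062),(.022,.036),(.09,.13)):
        m=roi&(W[...,2]>lo)&(W[...,2]<hi)&~red
        Q=W[m]
        if len(Q)>20:
            r=cv2.minAreaRect((Q[:,:2]*1000).astype(np.float32)); print(lo,hi,len(Q),np.round(r[0],1),np.round(r[1],1),round(r[2],1),"z",np.median(Q[:,2]))
E
```

```text
top0.npz table z -0.00023793395156190833
red 75 [ 0.63875296 -0.07891605  0.08617242] [ 0.64509734 -0.05635778  0.08924384] [ 0.63256727 -0.10315303  0.08202522]
dir [-0.15555953 -0.98782652] -98.94924870807704
ext -0.02318979956303811 0.024849447440242752 pix [305.16 185.52]
0.004 0.02 1219 [ 550.1 -140.1] [277.6 399.7] 89.9 z 0.007433715690097875
0.048 0.062 377 [ 537.8 -135.7] [118.3 179.2] 82.8 z 0.05445857966081169
0.022 0.036 1621 [ 604.1 -145.5] [111.4 306. ] 80.7 z 0.028831392387720367
0.09 0.13 52 [ 597.1 -127.7] [160.7  67.4] 80.1 z 0.09152388718274773
scene0.npz table z -0.0007736543615998182
red 75 [ 0.63780601 -0.07690833  0.0849731 ] [ 0.64590896 -0.05011186  0.08715751] [ 0.62889934 -0.10244733  0.08162061]
dir [0.16713527 0.98593397] 80.3787005589059
ext -0.02631673185083985 0.026646180910057132 pix [274.73333333 191.05333333]
0.004 0.02 1026 [ 596.4 -153.7] [174.8 322.1] 68.7 z 0.007371376481844549
0.048 0.062 776 [ 542.5 -134.1] [126.6 186.3] 79.7 z 0.05329799515976291
0.022 0.036 1494 [ 592.7 -161.6] [148.1 320.7] 66.4 z 0.02830345035398546
0.09 0.13 34 [ 592.8 -143.1] [122.   62.9] 80.4 z 0.09067415512536903
```

```bash
python3 - <<'E'
from h import *
o0=np.array([.563,-.140]);yaw=np.radians(-9.5)
for n in("top0.npz","scene0.npz"):
    d=load(n);W,ok=cloud(d)
    for it in range(2):
        X=np.array([np.cos(yaw),np.sin(yaw)]);Y=np.array([-X[1],X[0]])
        l=np.stack([(W[...,:2]-o0)@X,(W[...,:2]-o0)@Y,W[...,2]],-1)
        for nm,m in (("rim",(l[...,0]<-.0)&(l[...,0]>-.14)&(abs(l[...,1])<.09)&(l[...,2]>.051)&(l[...,2]<.058)),
                   ("floor",(l[...,0]<-.0)&(l[...,0]>-.12)&(abs(l[...,1])<.06)&(l[...,2]>.025)&(l[...,2]<.034)),
                   ("mouldtop",(l[...,0]>.01)&(l[...,0]<.1)&(abs(l[...,1])<.055)&(l[...,2]>.07)&(l[...,2]<.12))):
            m=m&ok;Q=W[m]
            if len(Q)<10: continue
            r=cv2.minAreaRect((Q[:,:2]*1000).astype(np.float32))
            if it==0:
                c=np.array(r[0])/1000-o0
                print(n,nm,len(Q),np.round(r[0],1),np.round(r[1],1),round(r[2],2),"local",np.round([c@X,c@Y],4),"z",np.round(np.percentile(Q[:,2],[5,50,95]),4), 'lx',np.round([l[m][:,0].min(),l[m][:,0].max()],3),'ly',np.round([l[m][:,1].min(),l[m][:,1].max()],3))
E
```

```text
top0.npz rim 332 [ 505.1 -131.9] [116.  110.1] 80.68 local [-0.0584 -0.0016] z [0.0517 0.0545 0.0573] lx [-0.113 -0.003] ly [-0.06   0.057]
top0.npz floor 1570 [ 505.5 -129.5] [111.3 100.2] 80.71 local [-0.0584  0.0008] z [0.026  0.0289 0.0322] lx [-0.109 -0.008] ly [-0.055  0.057]
top0.npz mouldtop 696 [ 604.9 -147.2] [109.8  64.2] 80.14 local [ 0.0425 -0.0002] z [0.0706 0.0789 0.0851] lx [0.01  0.075] ly [-0.055  0.055]
scene0.npz rim 441 [ 506.7 -129.3] [125. 114.] 80.56 local [-0.0573  0.0013] z [0.0513 0.0536 0.0556] lx [-0.114 -0.   ] ly [-0.061  0.064]
scene0.npz floor 1274 [ 506.1 -128.6] [116.2 112.3] 80.57 local [-0.058   0.0019] z [0.0262 0.0282 0.0324] lx [-0.114 -0.002] ly [-0.056  0.06 ]
scene0.npz mouldtop 613 [ 605.6 -146.6] [108.6  66.5] 80.99 local [0.0431 0.0005] z [0.0704 0.0782 0.0842] lx [0.01  0.077] ly [-0.054  0.055]
```

Full mould's stand: origin ≈ (0.5645, −0.140), yaw ≈ −9.4°. The two views agree to about 2 mm, rim z is 0.054, floor z is 0.029, and the handle lands at local (63, 72, ~80). I'll turn the tool first.

>>> {"method": "step_arm", "body": {"rows": [[[0,0,0,-1,-1],[0,0,0,-1,-1],[0,0,0,-1,-1],[0,0,0,-1,-1],[0,0,0,-1,-1],[0,0,0,-1,-1],[0,0,0,-1,-1],[0,0,0,-1,-1],[0,0,0,-1,-1],[0,0,0,-1,-1],[0,0,0,-1,-1],[0,0,0,-1,-1],[0,0,0,-1,-1],[0,0,0,-1,-1],[0,0,0,-1,-1],[0,0,0,-1,-1],[0,0,0,-0.2,-1]]], "newtons": 30}}

```text
time: 1.52
tool_pos: [0.1762, -0.6253, 0.1943]
tool_rot: [-0.0, 0.762, 0.647, 0.0]
force: [-0.0, 0.3, -0.8]
opening: 0.0853
```

>>> {"method": "step_arm", "body": {"rows": [[[0.9,0.525,0,0,-1],[0.9,0.525,0,0,-1],[0.9,0.525,0,0,-1],[0.9,0.525,0,0,-1],[0.9,0.525,0,0,-1],[0.9,0.525,0,0,-1],[0.9,0.525,0,0,-1],[0.9,0.525,0,0,-1],[0.9,0.525,0,0,-1],[0.9,0.525,0,0,-1],[0.9,0.525,0,0,-1],[0.9,0.525,0,0,-1],[0.9,0.525,0,0,-1],[0.9,0.525,0,0,-1],[0.9,0.525,0,0,-1],[0.9,0.525,0,0,-1],[0.9,0.525,0,0,-1],[0.9,0.525,0,0,-1],[0.9,0.525,0,0,-1],[0.9,0.525,0,0,-1]]]}}

```text
time: 3.18
tool_pos: [0.5097, -0.2239, 0.1947]
tool_rot: [-0.0, 0.764, 0.646, -0.0]
force: [0.5, -0.7, -0.2]
opening: 0.0854
```

>>> {"method": "step_arm", "body": {"rows": [[[0.9,0.525,0,0,-1],[0.9,0.525,0,0,-1],[0.9,0.525,0,0,-1],[0.9,0.525,0,0,-1],[0.9,0.525,0,0,-1],[0.9,0.525,0,0,-1],[0.9,0.525,0,0,-1],[0.9,0.525,0,0,-1],[0,0,0,0,-1],[0,0,0,0,-1]]]}}

```text
time: 4.02
tool_pos: [0.6426, -0.0625, 0.1942]
tool_rot: [-0.001, 0.762, 0.647, -0.0]
force: [-0.8, 0.5, -0.1]
opening: 0.0857
```

```bash
cat >> h.py <<'E'
O=np.array([.5645,-.140,0]);YAW=np.radians(-9.4)
X_=np.array([np.cos(YAW),np.sin(YAW),0]);Y_=np.array([-X_[1],X_[0],0])
def loc(p): p=np.array(p)-O; return np.array([p@X_,p@Y_,p[2]])
def wor(l): return O+l[0]*X_+l[1]*Y_+np.array([0,0,l[2]])
def delta(o,l):
    "tool-axis shift in units of 25mm from obs to local target"
    from scipy.spatial.transform import Rotation as R
    q=o["tool_rot"];r=R.from_quat([q[1],q[2],q[3],q[0]])
    return r.inv().apply(wor(l)-np.array(o["tool_pos"]))/.025
E
python3 - <<'E'
from h import *
from plant import sensors, imaging
o=sensors.get_obs();print(o["time"],loc(o["tool_pos"]),np.round(o["tool_rot"],3),np.round(o["joint_positions"],2),delta(o,[.064,.086,.060]))
d=imaging.get_image("top");cv2.imwrite("pics/t1.png",cv2.resize(cv2.cvtColor(d["pixels"],cv2.COLOR_RGB2BGR)[120:320,200:420],(770,700))[:600])
d=imaging.get_image("scene");cv2.imwrite("pics/s1.png",cv2.cvtColor(d["pixels"],cv2.COLOR_RGB2BGR))
E
```

```text
4.0167 [0.06440111 0.08918767 0.19423369] [-0.001  0.762  0.647 -0.   ] [ 0.39  0.52 -0.48  1.59  0.26  1.1  -0.32] [-0.13164926 -0.01073425  5.36926077]
```

View pics/s1.png

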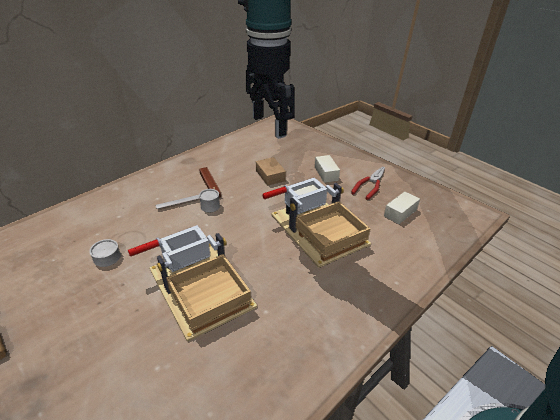

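```bash
python3 - <<'E'
from h import *
for n in("scene0.npz","top0.npz"):
    d=load(n); print(n,proj(d,np.array([.6426,-.0625,.194])),proj(d,wor([.064,.078,.08])),proj(d,wor([-.064,.078,.08])))
E
```

```text
scene0.npz (np.float64(268.1089380580933), np.float64(149.04690631674578)) (np.float64(272.8517638990299), np.float64(192.88361185381518)) (np.float64(304.06873091940275), np.float64(225.43075645228652))
top0.npz (np.float64(298.9661818143684), np.float64(178.6008504749345)) (np.float64(302.9067157431514), np.float64(185.1059883471239)) (np.float64(293.9711096827609), np.float64(236.18934876553212))
```

View pics/t1.png

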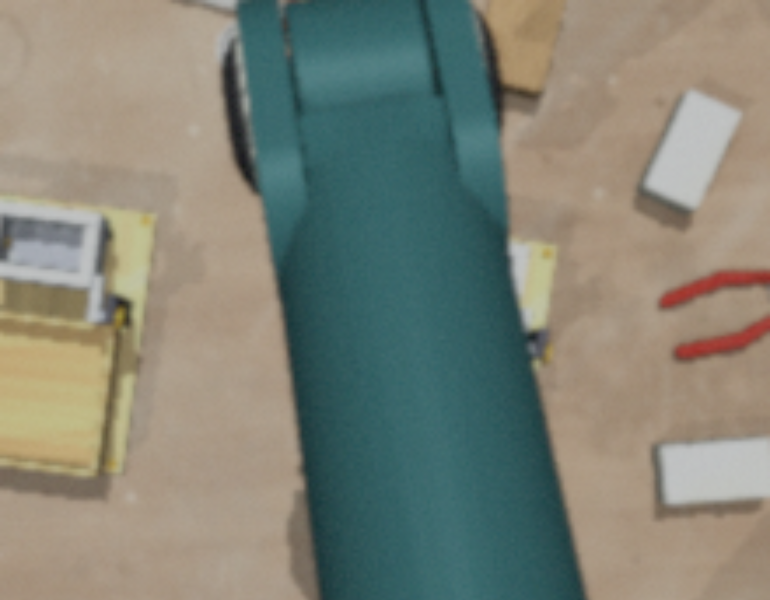

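The scene view shows the open gripper above the handle, with its tips near (270,135) as projected. Descending.

>>> {"method": "step_arm", "body": {"rows": [[[-0.1,0,0.9,0,-1],[0,0,0.9,0,-1],[0,0,0.9,0,-1],[0,0,0.9,0,-1],[0,0,0.9,0,-1],[0,0,0.85,0,-1],[0,0,0,0,-1],[0,0,0,0,-1]]]}}

```text
time: 4.78
tool_pos: [0.6407, -0.0685, 0.0604]
tool_rot: [-0.001, 0.764, 0.646, -0.001]
force: [0.2, -0.1, 0.6]
opening: 0.0853
```

```bash
python3 - <<'E'
from h import *
from plant import sensors, imaging
o=sensors.get_obs();print(o["time"],loc(o["tool_pos"]),np.round(o["force"],1))
d=imaging.get_image("scene");cv2.imwrite("pics/s2.png",cv2.resize(cv2.cvtColor(d["pixels"],cv2.COLOR_RGB2BGR)[120:280,200:400],(750,600)))
E
```

```text
4.7833 [0.06348395 0.0830049  0.06037327] [ 0.2 -0.1  0.6]
```

View pics/s2.png

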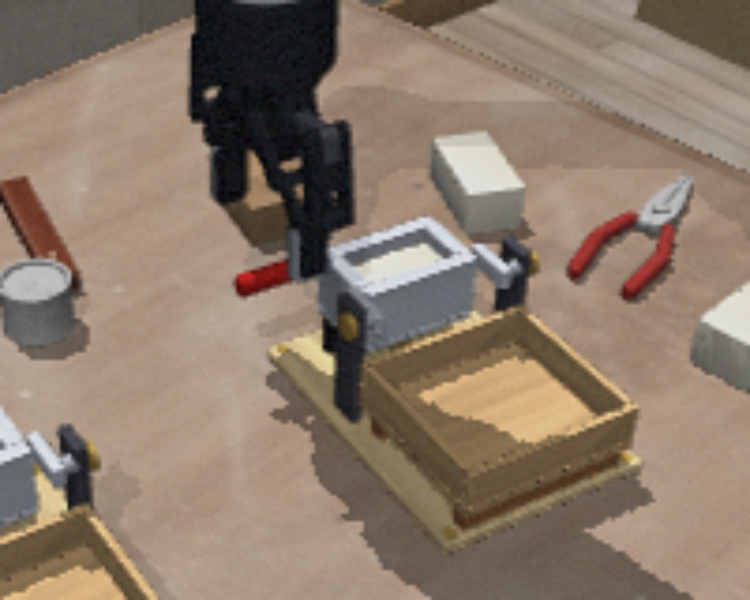

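>>> {"method": "step_arm", "body": {"rows": [[[0.15,0,0,0,-0.4],[0,0,0,0,0.2],[0,0,0,0,1],[0,0,0,0,1],[0,0,0,0,1],[0,0,0,0,1],[0,0,0,0,1],[0,0,0,0,1],[0,0,0,0,1],[0,0,0,0,1]]], "newtons": 30}}

```text
time: 5.67
tool_pos: [0.6426, -0.0634, 0.0611]
tool_rot: [-0.0, 0.763, 0.646, -0.0]
force: [-0.5, 0.1, 0.4]
opening: -0.0
```

```bash
python3 - <<'E'
from h import *
from plant import sensors, imaging
o=sensors.get_obs();print(o["time"],loc(o["tool_pos"]),np.round(o["force"],1),o["opening"])
# arc plan, 1st: 20 rows of 3 deg(?)
ths=np.radians(np.arange(0,181,5)); p=np.stack([.064*np.cos(ths),.064*np.sin(ths)],1)
dd=np.diff(p,axis=0)/.025
for t,a in zip(range(5,181,5),dd): print(t,np.round([a[0],-a[1]],2),end="; ")
E
```

```text
5.6667 [0.06449895 0.08834888 0.061068  ] [-0.5  0.1  0.4] -7.57511602674028e-08
5 [-0.01 -0.22]; 10 [-0.03 -0.22]; 15 [-0.05 -0.22]; 20 [-0.07 -0.21]; 25 [-0.09 -0.21]; 30 [-0.1 -0.2]; 35 [-0.12 -0.19]; 40 [-0.14 -0.18]; 45 [-0.15 -0.16]; 50 [-0.16 -0.15]; 55 [-0.18 -0.14]; 60 [-0.19 -0.12]; 65 [-0.2 -0.1]; 70 [-0.21 -0.09]; 75 [-0.21 -0.07]; 80 [-0.22 -0.05]; 85 [-0.22 -0.03]; 90 [-0.22 -0.01]; 95 [-0.22  0.01]; 100 [-0.22  0.03]; 105 [-0.22  0.05]; 110 [-0.21  0.07]; 115 [-0.21  0.09]; 120 [-0.2  0.1]; 125 [-0.19  0.12]; 130 [-0.18  0.14]; 135 [-0.16  0.15]; 140 [-0.15  0.16]; 145 [-0.14  0.18]; 150 [-0.12  0.19]; 155 [-0.1  0.2]; 160 [-0.09  0.21]; 165 [-0.07  0.21]; 170 [-0.05  0.22]; 175 [-0.03  0.22]; 180 [-0.01  0.22];
```

The fingers shut to zero, so the bar isn't between them. Looking again.

```bash
python3 - <<'E'
from h import *
from plant import sensors, imaging
d=imaging.get_image("scene");np.savez("s3.npz",**d);cv2.imwrite("pics/s3.png",cv2.resize(cv2.cvtColor(d["pixels"],cv2.COLOR_RGB2BGR)[130:250,220:370],(750,600),interpolation=cv2.INTER_CUBIC))
print(proj(d,sensors.get_obs()["tool_pos"]))
W,ok=cloud(d);px=d["pixels"].astype(int)
m=ok&(px.max(-1)<70)&(W[...,2]<.13)&(W[...,2]>.03)&(W[...,1]>-.12)&(W[...,1]<0)&(W[...,0]>.55)&(W[...,0]<.75)
L=np.array([loc(w) for w in W[m]])
for lo in np.arange(.04,.13,.01):
    q=L[(L[:,2]>=lo)&(L[:,2]<lo+.01)]
    if len(q):print(round(lo,2),len(q),np.round(q.min(0),3),np.round(q.max(0),3))
E
```

```text
(np.float64(268.7182244548219), np.float64(200.9304765016141))
0.04 20 [-0.005  0.06   0.04 ] [0.013 0.064 0.05 ]
0.05 27 [-0.005  0.058  0.05 ] [0.013 0.064 0.06 ]
0.06 19 [-0.006  0.058  0.06 ] [0.014 0.065 0.069]
0.07 18 [-0.008  0.046  0.07 ] [0.061 0.069 0.079]
0.08 26 [-0.006  0.057  0.081] [0.017 0.068 0.09 ]
0.09 16 [-0.003  0.058  0.09 ] [0.059 0.093 0.099]
0.1 21 [0.049 0.081 0.1  ] [0.067 0.1   0.11 ]
0.11 27 [0.049 0.082 0.11 ] [0.065 0.1   0.12 ]
0.12 39 [0.049 0.083 0.12 ] [0.071 0.1   0.13 ]
```

View pics/s3.png

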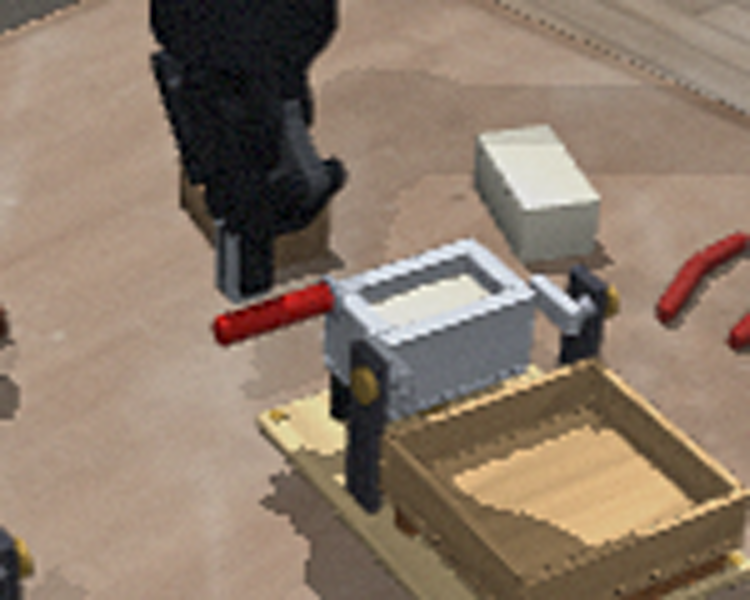

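```bash
python3 - <<'E'
from h import *
from plant import sensors
d=load("s3.npz");W,ok=cloud(d);px=d["pixels"]
for v in range(176,202):
    print(v,[ (tuple(int(c) for c in px[v,u]),tuple(int(round(1000*c)) for c in loc(W[v,u]))) for u in (265,268,271)])
o=sensors.get_obs();print(o["tool_pos"],o["joint_positions"])
E
```

```text
176 [((43, 45, 48), (60, 99, 134)), ((9, 9, 11), (52, 97, 138)), ((9, 18, 15), (31, 101, 152))]
177 [((71, 73, 74), (59, 100, 132)), ((19, 20, 19), (53, 96, 135)), ((25, 23, 22), (34, 100, 147))]
178 [((80, 84, 89), (64, 98, 126)), ((11, 9, 15), (53, 96, 132)), ((14, 19, 21), (32, 101, 146))]
179 [((81, 85, 90), (60, 100, 127)), ((9, 11, 10), (54, 96, 129)), ((13, 9, 18), (54, 88, 126))]
180 [((77, 82, 84), (61, 99, 123)), ((13, 13, 18), (54, 96, 126)), ((23, 23, 24), (52, 89, 125))]
181 [((83, 86, 91), (62, 99, 120)), ((10, 16, 14), (54, 96, 124)), ((19, 26, 21), (49, 91, 125))]
182 [((75, 78, 81), (59, 100, 120)), ((15, 20, 19), (55, 95, 120)), ((23, 23, 22), (50, 90, 121))]
183 [((80, 81, 86), (61, 99, 115)), ((16, 13, 13), (56, 95, 117)), ((19, 18, 28), (49, 91, 120))]
184 [((76, 79, 83), (61, 99, 113)), ((11, 12, 20), (56, 95, 115)), ((33, 33, 32), (51, 90, 116))]
185 [((83, 86, 88), (60, 100, 111)), ((18, 20, 22), (54, 95, 113)), ((20, 18, 21), (54, 88, 111))]
186 [((84, 87, 92), (59, 100, 109)), ((10, 12, 17), (55, 95, 110)), ((16, 25, 30), (53, 89, 109))]
187 [((78, 81, 87), 
[... 900 characters left out ...]
 ((101, 15, 13), (59, 93, 80)), ((80, 22, 19), (58, 86, 78))]
197 [((101, 12, 2), (60, 100, 79)), ((74, 6, 11), (58, 94, 78)), ((123, 101, 91), (151, 34, -3))]
198 [((75, 9, 12), (58, 101, 78)), ((133, 109, 98), (149, 44, -1)), ((162, 144, 130), (143, 39, 1))]
199 [((133, 112, 100), (150, 52, -2)), ((182, 166, 148), (143, 47, 1)), ((152, 137, 120), (142, 39, -2))]
200 [((185, 168, 152), (145, 55, -1)), ((180, 161, 148), (140, 49, 0)), ((156, 137, 125), (137, 42, 0))]
201 [((186, 167, 154), (140, 58, 0)), ((180, 163, 148), (136, 51, 0)), ((161, 144, 126), (132, 45, 0))]
[ 0.6425329  -0.06334454  0.06103003] [ 0.35159996  0.66169496 -0.42809783  1.68553945  0.34050917  0.86907897
 -0.38399817]
```

```bash
python3 - <<'E'
from plant import env
print([a for a in dir(env) if a[0]!='_'], env.grip_depth)
E
```

```text
['MotionError', 'grip_depth'] 0.0187
```

The depth image puts the shut finger tips at z≈0.098 and the bar top at 0.087. The reported TCP z is 0.061, so the real tips sit about 37 mm higher than reported, while x and y agree. The fingers closed above the bar. I'll open, go down by that amount, and check by picture.

>>> {"method": "step_arm", "body": {"rows": [[[0,0,0,0,-1],[0,0,0,0,-1],[0,0,0,0,-1],[0,0,0,0,-1],[0,0,0,0,-1],[0,0,0,0,-1],[0,0,0.4,0,-1],[0,0,0.4,0,-1],[0,0,0.4,0,-1],[0,0,0.25,0,-1],[0,0,0,0,-1]]]}}

```text
time: 6.63
tool_pos: [0.6408, -0.0634, 0.0222]
tool_rot: [-0.001, 0.763, 0.646, -0.001]
force: [-0.3, 0.4, -0.1]
opening: 0.0853
```

```bash
python3 - <<'E'
from h import *
from plant import sensors, imaging
o=sensors.get_obs();print(o["time"],loc(o["tool_pos"]),np.round(o["force"],1),o["opening"])
d=imaging.get_image("scene");np.savez("s4.npz",**d);cv2.imwrite("pics/s4.png",cv2.resize(cv2.cvtColor(d["pixels"],cv2.COLOR_RGB2BGR)[130:250,220:370],(750,600),interpolation=cv2.INTER_CUBIC))
W,ok=cloud(d);px=d["pixels"].astype(int)
m=ok&(px.max(-1)<100)&(W[...,2]<.15)&(W[...,2]>.03)&(W[...,1]>-.12)&(W[...,1]<0)&(W[...,0]>.5)&(W[...,0]<.75)
L=np.array([loc(w) for w in W[m]]);L=L[L[:,1]>.07]
for lo in np.arange(.03,.13,.01):
    q=L[(L[:,2]>=lo)&(L[:,2]<lo+.01)]
    if len(q):print(round(lo,2),len(q),np.round(q.min(0),3),np.round(q.max(0),3))
E
```

```text
6.6333 [0.06275262 0.08808151 0.02221008] [-0.3  0.4 -0.1] 0.0852875819767033
0.07 54 [0.008 0.077 0.071] [0.112 0.103 0.08 ]
0.08 79 [0.005 0.077 0.08 ] [0.111 0.102 0.09 ]
0.09 77 [0.004 0.077 0.09 ] [0.111 0.1   0.1  ]
0.1 58 [0.006 0.078 0.1  ] [0.116 0.099 0.109]
0.11 50 [-0.011  0.084  0.111] [0.131 0.102 0.12 ]
0.12 139 [-0.013  0.077  0.12 ] [0.136 0.105 0.13 ]
```

View pics/s4.png

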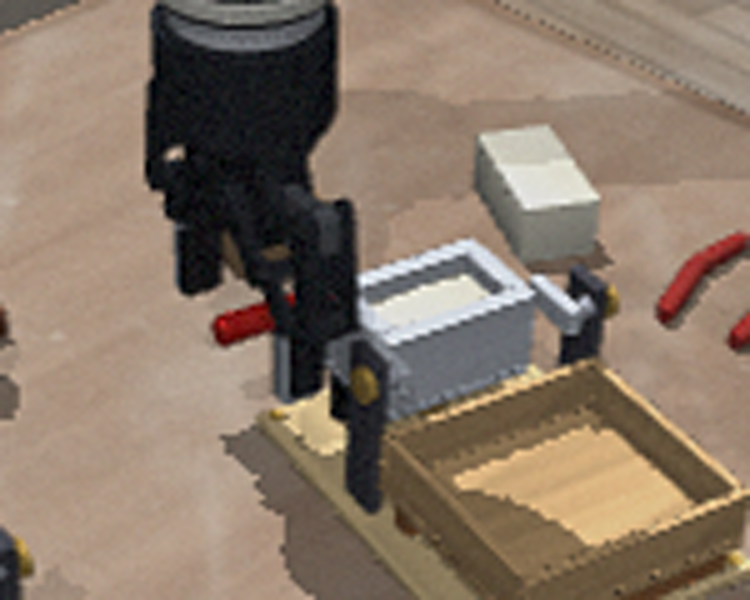

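Now the open fingers straddle the bar, with tips at z≈0.071 (about 0.059 when shut). Closing.

>>> {"method": "step_arm", "body": {"rows": [[[0,0,0,0,0],[0,0,0,0,1],[0,0,0,0,1],[0,0,0,0,1],[0,0,0,0,1],[0,0,0,0,1],[0,0,0,0,1],[0,0,0,0,1]]], "newtons": 30}}

```text
time: 7.35
tool_pos: [0.643, -0.0634, 0.0253]
tool_rot: [0.0, 0.763, 0.646, 0.0]
force: [0.2, -0.2, 1.8]
opening: 0.0131
```

Gripped at 13 mm. Swinging the first part.

>>> {"method": "step_arm", "body": {"rows": [[[0,-0.01,-0.22,0,1],[0,-0.03,-0.22,0,1],[0,-0.05,-0.22,0,1],[0,-0.07,-0.21,0,1],[0,-0.09,-0.21,0,1],[0,-0.1,-0.2,0,1]]]}}

```text
time: 7.85
tool_pos: [0.6363, -0.0623, 0.0573]
tool_rot: [0.002, 0.763, 0.646, 0.002]
force: [7.7, -0.7, -5.5]
opening: 0.0129
```

```bash
python3 - <<'E'
from h import *
from plant import sensors
o=sensors.get_obs();print(o["time"],loc(o["tool_pos"]),np.round(o["force"],1),np.round(o["torque"],1),o["opening"])
E
```

```text
7.85 [0.05818655 0.08838389 0.05727698] [ 7.7 -0.7 -5.5] [-0.2 -1.8  0. ] 0.012857097956949868
```

>>> {"method": "step_arm", "body": {"rows": [[[0,-0.12,-0.19,0,1],[0,-0.14,-0.18,0,1],[0,-0.15,-0.16,0,1],[0,-0.16,-0.15,0,1],[0,-0.18,-0.14,0,1],[0,-0.19,-0.12,0,1],[0,-0.2,-0.1,0,1],[0,-0.21,-0.09,0,1],[0,-0.21,-0.07,0,1],[0,-0.22,-0.05,0,1],[0,-0.22,-0.03,0,1],[0,-0.22,-0.01,0,1]]]}}

```text
time: 8.85
tool_pos: [0.5893, -0.0545, 0.0956]
tool_rot: [0.008, 0.763, 0.646, 0.008]
force: [12.5, -4.6, 13.6]
opening: 0.0128
```

```bash
python3 - <<'E'
from h import *
from plant import sensors,imaging
o=sensors.get_obs();print(o["time"],loc(o["tool_pos"]),np.round(o["force"],1),np.round(o["torque"],1),o["opening"])
d=imaging.get_image("scene");cv2.imwrite("pics/s5.png",cv2.resize(cv2.cvtColor(d["pixels"],cv2.COLOR_RGB2BGR)[110:260,200:387],(748,600),interpolation=cv2.INTER_CUBIC))
E
```

```text
8.85 [0.01052608 0.08842606 0.09564053] [12.5 -4.6 13.6] [-1.2 -2.5  0.1] 0.012824264029045615
```

View pics/s5.png

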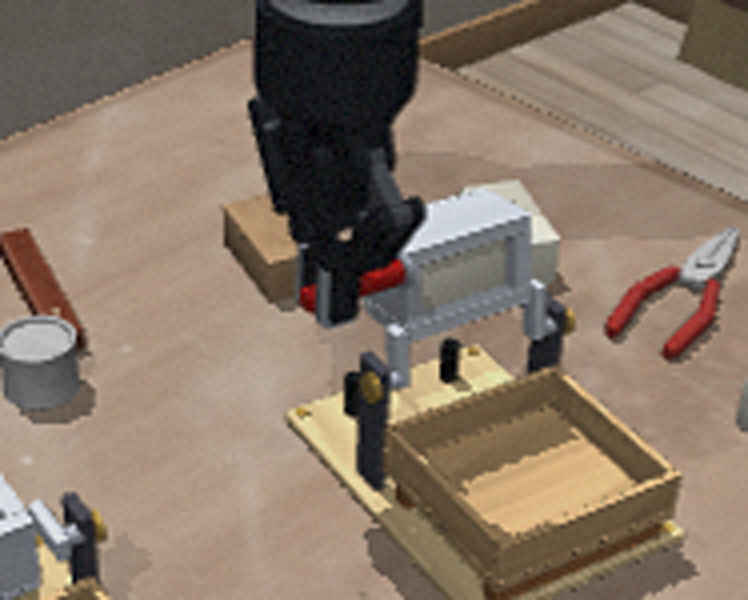

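>>> {"method": "step_arm", "body": {"rows": [[[0,-0.22,0,0,1],[0,-0.22,0.02,0,1],[0,-0.22,0.03,0,1],[0,-0.21,0.05,0,1],[0,-0.21,0.06,0,1],[0,-0.2,0.08,0,1],[0,-0.19,0.1,0,1]]]}}

```text
time: 9.48
tool_pos: [0.5471, -0.0476, 0.0832]
tool_rot: [0.003, 0.763, 0.646, 0.003]
force: [9.2, -2.4, -1.6]
opening: 0.0127
```

```bash
python3 - <<'E'
from h import *
from plant import sensors,imaging
o=sensors.get_obs();print(o["time"],loc(o["tool_pos"]),np.round(o["force"],1),np.round(o["torque"],1),o["opening"])
d=imaging.get_image("scene");cv2.imwrite("pics/s6.png",cv2.resize(cv2.cvtColor(d["pixels"],cv2.COLOR_RGB2BGR)[110:260,200:387],(748,600),interpolation=cv2.INTER_CUBIC))
E
```

```text
9.4833 [-0.03225467  0.08835023  0.08317426] [ 9.2 -2.4 -1.6] [-0.7 -2.   0.1] 0.012726042069685261
```

View pics/s6.png

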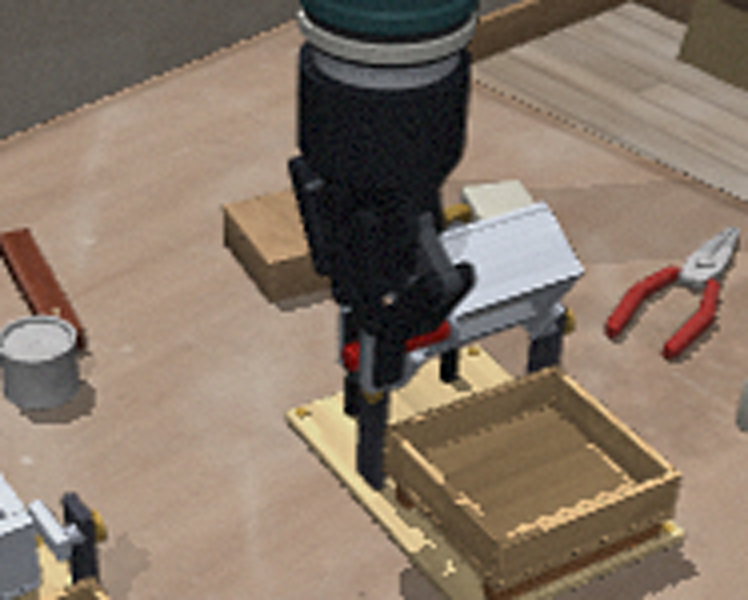

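>>> {"method": "step_arm", "body": {"rows": [[[0,-0.19,0.15,0,1],[0,-0.17,0.18,0,1],[0,-0.15,0.18,0,1],[0,-0.14,0.18,0,1],[0,-0.12,0.19,0,1],[0,-0.1,0.2,0,1],[0,-0.09,0.21,0,1],[0,-0.07,0.21,0,1],[0,-0.05,0.2,0,1]]]}}

```text
time: 10.28
tool_pos: [0.5175, -0.0426, 0.0382]
tool_rot: [0.001, 0.763, 0.646, 0.001]
force: [5.0, -2.7, 3.2]
opening: 0.0129
```

```bash
python3 - <<'E'
from h import *
from plant import sensors,imaging
o=sensors.get_obs();print(o["time"],loc(o["tool_pos"]),np.round(o["force"],1),np.round(o["torque"],1),o["opening"])
d=imaging.get_image("scene");cv2.imwrite("pics/s7.png",cv2.resize(cv2.cvtColor(d["pixels"],cv2.COLOR_RGB2BGR)[110:260,200:387],(748,600),interpolation=cv2.INTER_CUBIC))
E
```

```text
10.2833 [-0.06224967  0.08841648  0.03821268] [ 5.  -2.7  3.2] [-0.6 -1.4  0. ] 0.012875930797311568
```

View pics/s7.png

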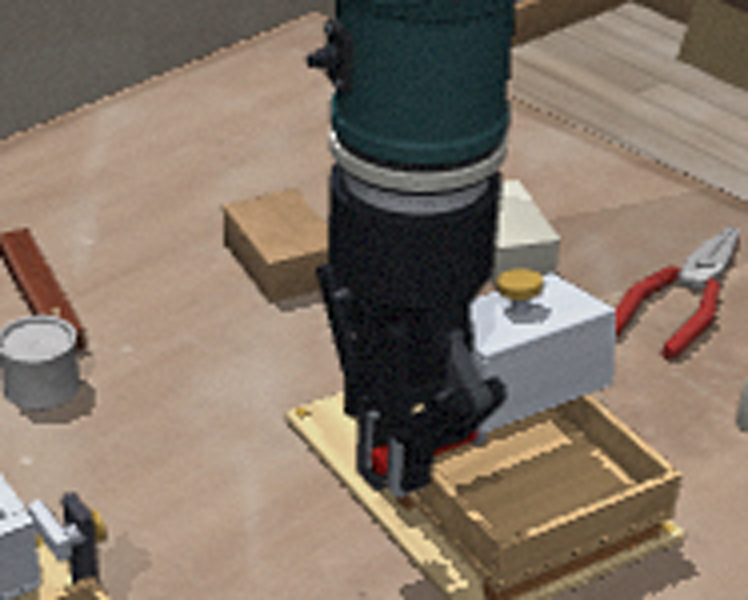

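Nearly over. Finishing the turn, then releasing.

>>> {"method": "step_arm", "body": {"rows": [[[0,-0.03,0.22,0,1],[0,-0.02,0.2,0,1],[0,0,0.15,0,1],[0,0,0,0,1],[0,0,0,0,1]]]}}

```text
time: 10.75
tool_pos: [0.5169, -0.0424, 0.027]
tool_rot: [0.002, 0.763, 0.646, 0.0]
force: [-2.4, -2.3, 31.1]
opening: 0.0129
```

```bash
python3 - <<'E'
from h import *
from plant import sensors
o=sensors.get_obs();print(o["time"],loc(o["tool_pos"]),np.round(o["force"],1),np.round(o["torque"],1),o["opening"])
E
```

```text
10.75 [-0.06289671  0.08854121  0.02695645] [-2.4 -2.3 31.1] [-0.4  0.6  0. ] 0.01292679823359289
```

>>> {"method": "step_arm", "body": {"rows": [[[0,0,-0.3,0,1],[0,0,0,0,0.2],[0,0,0,0,-0.2],[0,0,0,0,-0.2],[0,0,0,0,-0.2],[0,0,0,0,-0.2],[0,0,-0.4,0,-0.2],[0,0,-1,0,-0.2],[0,0,-1,0,-0.2],[0,0,-1,0,-0.2],[0,0,-1,0,-0.2],[0,0,-1,0,1],[0,0,0,0,1],[0,0,0,0,1],[0,0,0,0,1]]]}}

```text
time: 12.0
tool_pos: [0.5145, -0.0422, 0.1661]
tool_rot: [-0.0, 0.763, 0.646, -0.0]
force: [-0.4, 0.6, 0.4]
opening: 0.0031
```

```bash
python3 - <<'E'
from h import *
from plant import sensors,imaging
o=sensors.get_obs();print(o["time"],loc(o["tool_pos"]),np.round(o["force"],1),np.round(o["torque"],1),o["opening"],o["tool_rot"])
d=imaging.get_image("scene");np.savez("s8.npz",**d);cv2.imwrite("pics/s8.png",cv2.resize(cv2.cvtColor(d["pixels"],cv2.COLOR_RGB2BGR)[110:260,200:387],(748,600),interpolation=cv2.INTER_CUBIC))
W,ok=cloud(d);px=d["pixels"].astype(int)
def stat(nm,m):
    q=np.array([loc(w) for w in W[m]])
    if len(q):print(nm,len(q),"mean",np.round(q.mean(0),4),np.round(q.min(0),3),np.round(q.max(0),3))
l=np.stack([(W-O)@X_,(W-O)@Y_,W[...,2]],-1)
near=ok&(abs(l[...,0])<.15)&(abs(l[...,1])<.14)
stat("brass",near&(px[...,0]-px[...,2]>60)&(l[...,2]>.136)&(px[...,0]>110))
stat("red",near&(px[...,0]>90)&(px[...,1]<50)&(l[...,2]>.05))
stat("mouldtop",near&(l[...,2]>.115)&(l[...,2]<.142)&(abs(l[...,1])<.05)&(px.min(-1)>120))
f=near&(px.max(-1)<70)&(l[...,2]>.12)&(l[...,1]>.06)
q=l[f]
for lo in np.arange(.12,.25,.01):
    k=q[(q[:,2]>=lo)&(q[:,2]<lo+.01)]
    if len(k):print(round(lo,2),len(k),np.round(k.min(0),3),np.round(k.max(0),3))
E
```

```text
12.0 [-0.06533891  0.08827343  0.16614746] [-0.4  0.6  0.4] [0. 0. 0.] 0.0031000804434523654 [-1.77887451e-04  7.63021276e-01  6.46373215e-01 -4.09582598e-04]
brass 58 mean [-0.0461  0.0029  0.1433] [-0.057 -0.009  0.142] [-0.036  0.013  0.145]
red 146 mean [-0.0666  0.0761  0.0837] [-0.072  0.047  0.076] [-0.06   0.103  0.087]
mouldtop 529 mean [-0.0496  0.0062  0.1245] [-0.073 -0.04   0.117] [-0.018  0.042  0.142]
0.2 14 [-0.079  0.082  0.203] [-0.061  0.1    0.209]
0.21 53 [-0.082  0.082  0.21 ] [-0.061  0.1    0.22 ]
0.22 53 [-0.082  0.082  0.22 ] [-0.062  0.1    0.23 ]
0.23 48 [-0.082  0.084  0.23 ] [-0.059  0.1    0.239]
0.24 68 [-0.098  0.076  0.241] [-0.038  0.102  0.25 ]
```

View pics/s8.png

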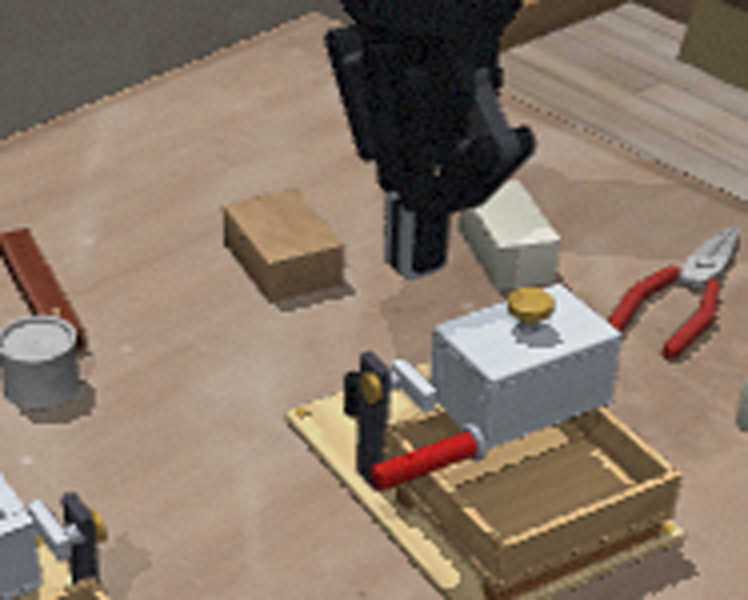

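The mould is fully over. The brass button shows at crop (530,303), local (−46, 2, 143) mm, which matches the spec. Moving shut fingers above it.

>>> {"method": "step_arm", "body": {"rows": [[[-0.87,0.19,0,0,1],[-0.87,0.19,0,0,1],[-0.87,0.19,0,0,1],[-0.87,0.19,0,0,1],[0,0,0,0,1],[0,0,0.6,0,1],[0,0,0.6,0,1],[0,0,0.4,0,1],[0,0,0,0,1]]]}}

```text
time: 12.8
tool_pos: [0.5172, -0.1302, 0.1234]
tool_rot: [-0.003, 0.763, 0.647, -0.002]
force: [-0.5, 0.1, 0.2]
opening: 0.0002
```

```bash
python3 - <<'E'
from h import *
from plant import sensors,imaging
o=sensors.get_obs();print(o["time"],loc(o["tool_pos"]),np.round(o["force"],1),np.round(o["torque"],1),o["opening"])
d=imaging.get_image("scene");cv2.imwrite("pics/s9.png",cv2.resize(cv2.cvtColor(d["pixels"],cv2.COLOR_RGB2BGR)[110:260,200:387],(748,600),interpolation=cv2.INTER_CUBIC))
E
```

```text
12.8 [-0.04826406  0.00196417  0.12339066] [-0.5  0.1  0.2] [0. 0. 0.] 0.00023769923311011085
```

View pics/s9.png

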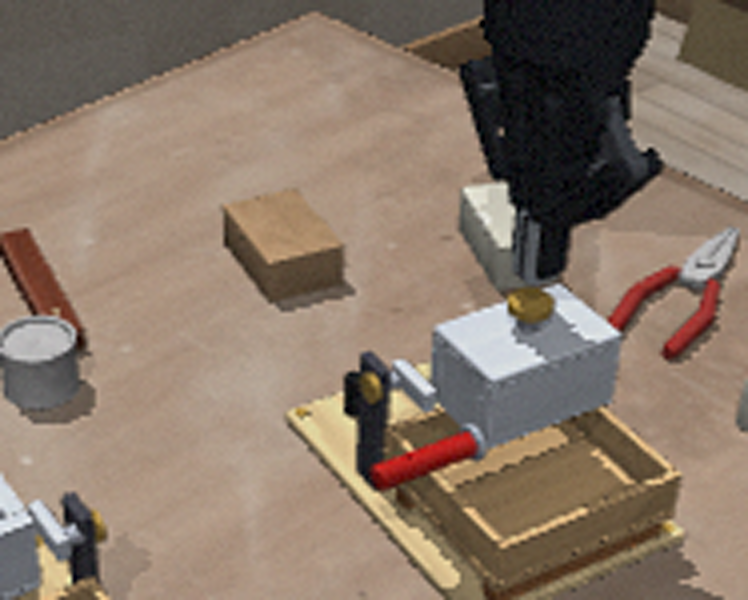

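>>> {"method": "step_arm", "body": {"rows": [[[0,0,0.2,0,1],[0,0,0.2,0,1],[0,0,0.15,0,1],[0,0,0.12,0,1],[0,0,0.12,0,1],[0,0,0,0,1]]]}}

```text
time: 13.35
tool_pos: [0.5195, -0.1311, 0.1063]
tool_rot: [-0.0, 0.763, 0.646, -0.0]
force: [-0.8, -0.8, 0.9]
opening: -0.0001
```

>>> {"method": "step_arm", "body": {"rows": [[[0,0,0.12,0,1],[0,0,0.12,0,1],[0,0,0.12,0,1],[0,0,0,0,1]]]}}

```text
time: 13.68
tool_pos: [0.5198, -0.1311, 0.0977]
tool_rot: [0.0, 0.763, 0.646, 0.0]
force: [-0.4, -0.5, 1.9]
opening: -0.0001
```

>>> {"method": "step_arm", "body": {"rows": [[[0,0,0.12,0,1],[0,0,0.12,0,1],[0,0,0,0,1]]]}}

```text
time: 13.93
tool_pos: [0.5202, -0.1313, 0.0966]
tool_rot: [0.001, 0.763, 0.646, -0.001]
force: [-13.8, 2.1, 41.1]
opening: -0.0002
```

```bash
python3 - <<'E'
from h import *
from plant import sensors,imaging
o=sensors.get_obs();print(o["time"],loc(o["tool_pos"]),np.round(o["force"],1),np.round(o["torque"],1),o["opening"])
d=imaging.get_image("scene");cv2.imwrite("pics/s10.png",cv2.resize(cv2.cvtColor(d["pixels"],cv2.COLOR_RGB2BGR)[150:270,250:400],(750,600),interpolation=cv2.INTER_CUBIC))
E
```

```text
13.9333 [-0.04512964  0.00138479  0.09659151] [-13.8   2.1  41.1] [0.5 3.3 0. ] -0.00021764546651373965
```

View pics/s10.png

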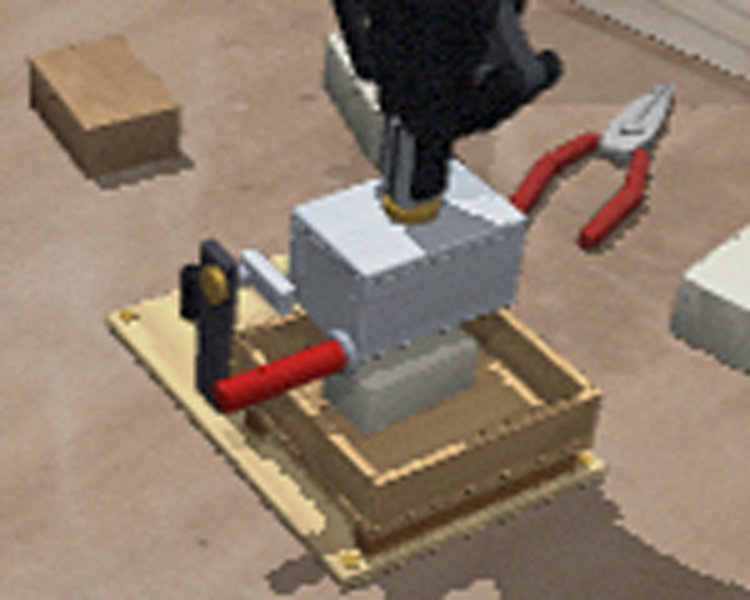

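The button is fully in and the block lies in the tray at crop (400,380). Backing off.

>>> {"method": "step_arm", "body": {"rows": [[[0,0,-0.3,0,1],[0,0,-0.4,0,1],[0,0,-0.8,0,1],[0,0,-1,0,1],[0,0,-1,0,1],[1,0,-1,0,1],[1,0,-0.5,0,1],[1,0,0,0,1],[1,0,0,0,1],[1,0.5,0,0,1],[1,1,0,0,1],[0,1,0,0,1],[0,1,0,0,1],[0,1,0,0,1],[0,1,0,0,1],[0,0,0,0,1],[0,0,0,0,1],[0,0,0,0,1]]]}}

```text
time: 15.48
tool_pos: [0.6789, -0.0052, 0.2158]
tool_rot: [-0.001, 0.763, 0.647, -0.001]
force: [-0.5, 0.4, -0.2]
opening: -0.0003
```

```bash
python3 - <<'E'
from h import *
from plant import sensors,imaging
o=sensors.get_obs();print(o["time"],loc(o["tool_pos"]),np.round(o["force"],1))
d=imaging.get_image("scene");s=cv2.cvtColor(d["pixels"],cv2.COLOR_RGB2BGR);cv2.imwrite("pics/s11.png",np.vstack([s[130:345,120:400]]*1).repeat(2,0).repeat(2,1))
W,ok=cloud(d);px=d["pixels"].astype(int)
l=np.stack([(W-O)@X_,(W-O)@Y_,W[...,2]],-1)
near=ok&(abs(l[...,0])<.15)&(abs(l[...,1])<.14)
for nm,m in (("brass",near&(px[...,0]-px[...,2]>60)&(l[...,2]>.13)),("red",near&(px[...,0]>90)&(px[...,1]<50)&(l[...,2]>.05)),
 ("wax",near&(l[...,0]<-.015)&(l[...,0]>-.108)&(abs(l[...,1])<.05)&(l[...,2]>.034)&(l[...,2]<.065)&(px[...,0]-px[...,2]<32)&(px[...,0]>70))):
    q=l[m]
    if len(q):print(nm,len(q),np.round(np.median(q,0),3),np.round(np.percentile(q,2,0),3),np.round(np.percentile(q,98,0),3))
E
```

```text
15.4833 [0.09081695 0.15164007 0.21583152] [-0.5  0.4 -0.2]
brass 60 [-0.046  0.003  0.143] [-0.056 -0.008  0.141] [-0.036  0.012  0.145]
red 145 [-0.067  0.074  0.084] [-0.071  0.048  0.078] [-0.06   0.101  0.087]
wax 329 [-0.062  0.006  0.05 ] [-0.067 -0.029  0.034] [-0.044  0.03   0.056]
```

View pics/s11.png

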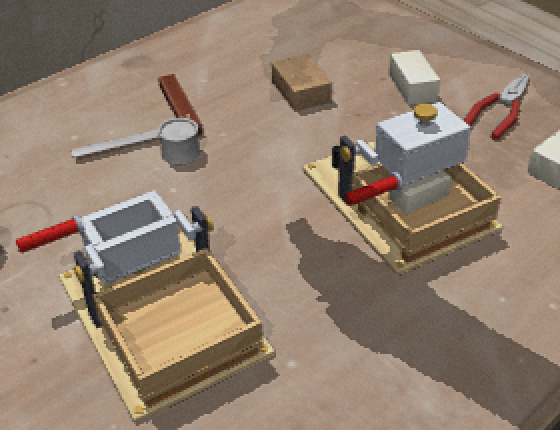

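The block lies flat in the tray: top at 0.055 m (29 + 26 mm), 60 mm along y. The mould is still fully over, the button has sprung back, the spare mould is untouched, and the gripper is clear. Handing in.

```bash
python3 - <<'E'
from plant import job
print(job.close_job())
E
```

```text
the job is handed in; nothing more can be done
None
```

The job is done and handed in at about 15.5 s. I swung the right-hand mould (the one filled with cream wax) fully over by its red handle. I then pressed the brass button in with shut fingers until the block dropped into the tray, and drew the arm clear.

**Last checks:**
- **Mould:** the handle is at local (−67, 74, 84) mm on its camera-facing surface, and the button is back out at (−46, 3, 143) mm, so it is still turned over.
- **Block:** it lies flat in the tray with its top at about 55 mm, spanning −29 to +30 mm along the stand's y.
- **Rest of the scene:** the empty mould looks mouth up as before, and the force on the tool is about zero.

**What disagreed or went less well:**
- **First grasp missed:** the real finger tips sat about 37 mm higher than the reported tool position. The first close therefore shut just above the handle without touching it. I measured the offset in the depth image and corrected for it.
- **Hard press:** at the button's end stop the wrist force reached about 41 N for a moment. It came through the finger tips, not the gripper's body, and I backed off at once. If finger-tip contact counts toward the 40 N limit, that moment is over it.

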